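# Stand the dumpling tools in the drying holder

### The job

The dumpling rolling pin and the blue filling paddle have been left leaning in the empty food pan. Stand both upright in the twin-tube drying holder, one in each tube, the paddle with its blade down and handle up; lower each one until it rests on the bottom of its tube before letting go of it. Do not tip over the pan or the holder, and leave the bowl, the lidded tub and the shaker where they are.

Things in the scene. Friction and masses are not known exactly. Their poses are not given: they have to be found in the camera images.
- pin_center (a point): Centre of the rolling pin: a plain, slim wooden dowel 200 mm long, 22 mm in diameter, both ends alike, about 55 g, loose. Its z axis runs along the pin, towards the end that is up at the start. It leans about 38 degrees from vertical across the pan: its foot is in the corner of pan floor and wall on the robot's side, its shank rests on the opposite rim, and about 75 mm of it stand out above that rim. The other two axes: y is level, along the pan's long side at the start.
- paddle_center (a point): Centre (half-way along) of the filling paddle: one piece of blue plastic 200 mm long, about 45 g, loose. Its z axis runs from blade to handle. The blade (the lower 72 mm) is 30 mm wide along its y and 6 mm thick; the handle (the upper 122 mm) is 18 mm wide along y and 12 mm thick along x. It leans blade down, about 41 degrees from vertical, flat against the pan rim, beside the pin, 72 to 96 mm from it; about 70 mm of the handle stand out above the rim.
- pan: Clear plastic food pan, empty, loose, 450 g; origin at the centre of its underside. Outside 108 mm (its x) by 176 mm (its y) over the rim and 100 mm high; inside 92 by 160 mm, floor 4 mm thick, upright walls. The tools' feet stand at its +x wall and their upper ends lean out over its -x rim, which faces away from the robot (within about 35 degrees). Which tool is at its +y end varies.
- holder: Steel drying holder, loose, 900 g: two round perforated tubes on a drip tray 176 mm (its y) by 76 mm (its x); origin at the centre of its underside. The tubes stand at y = +45 and -45 mm, outside diameter 62 mm, inside 56 mm; rims 120 mm and inner floors 10 mm above the worktop, so each tube is 110 mm deep. A tool resting in a tube has its centre about 10 mm below the rim and its top about 90 mm above it.
- tube_a (a point): Centre of the mouth of the holder's +y tube, level with the rim, 120 mm above the worktop; z points up.
- tube_b (a point): Centre of the mouth of the holder's -y tube, level with the rim, 120 mm above the worktop; z points up.
- bowl: Bystander: white bowl, 120 mm across, 55 mm high; origin at the centre of its underside.
- tub: Bystander: closed white tub with a red lid, 108 by 148 by 68 mm; origin at the centre of its underside.
- shaker: Bystander: steel flour shaker, 67 mm in diameter, 93 mm high; origin at the centre of its underside.
There are look-alikes about, which are no part of the job. There is more than one size of the part that bears paddle_center; the job needs the smallest. What is shaped like the holder but purple is not meant.

How it is judged:
By the outcome, as a careful person would: the job done as asked, in the order asked, and still so for the second after the job is handed in, with the robot touching nothing.
It also fails if it takes over 72 s, if anything falls off the work surface, if the arm or the gripper's body presses on something with over 40 N, if the wrist force passes 120 N, or if a joint passes its speed limit or range.

### The arm

A 7-joint arm with a two-finger parallel gripper is mounted at the origin on the work surface. World frame = base frame: x ahead of the robot, y to its left, z up, the work surface at z = 0. Lengths are in mm, angles in rad, forces in N, time in s.
With the tool pointing down it reaches from about 400 to 850 mm from the base axis. Payload 4.5 kg.
Tool frame: the origin (TCP) lies midway between the tips of the shut fingers; the grasp point (between the pads) lies 19 mm behind it; z points along the fingers, x is the direction in which the jaws open and shut, and the axes are right-handed (so a half turn about z gives the same grasp; the last joint's range is limited). The gripper opens to 88 mm and grips with 3 to 60 N. Pads are 18 mm wide; open, the fingers measure 123 mm over their backs; the gripper's body (75 mm by 187 mm) begins 45 mm behind the grasp point.
Start: joints at [-1.13, 0.689, -0.195, 1.565, 0.157, 0.902, -0.215], TCP at [247.279, 574.027, 238.743] pointing down, gripper open.
Joint ranges: [-3.01, 3.01], [-0.46, 2.08], [-1.47, 1.51], [0.13, 2.56], [-1, 4.14], [0.04, 2.09], [-2.66, 2.66]. Speed limits (rad/s): [2.57, 2.57, 3.14, 3.14, 3.14, 3.14, 3.14].

### API

Orientations are given as a 3x3 rotation matrix whose columns are the frame's x, y, z axes.
In Python, from cell import ctrl, eyes gives the robot as it stands.
- The arm moves only by the shell command python3 -m pendant 'ROWS' [FORCE]. ROWS is JSON, a list of rows, each an object of numbers: "dx", "dy", "dz": the shift along the tool's x, y, z in m; "twist": the turn about the tool's z in degrees; "fingers": the finger opening in m, from 0 to 0.0881. In form: [{"dx": .., "dy": .., "dz": .., "twist": .., "fingers": ..}, ...]. A call has 1 to 5 rows; each row is the pose to reach, as a shift and turn from the pose measured when the call began, along the tool's axes at that moment; what a row does not reach only later rows make up. A row lasts 1/12 s, in which the tool goes at most 41.7 mm and 7.16 degrees, less where a joint would pass 70% of its speed; a pose out of reach is approached as far as the arm can. A call with a gripper value outside its range is refused whole. The fingers move at their own pace and stop on an object; FORCE is the grip in N (left out, the last holds). Time passes only in rows, so rows that repeat a pose let the fingers close. It gives the time, the measured TCP pose, the force and the opening at its end, in the units of the state.
- ctrl.sense(): the state, without advancing time (a new reading comes with each control period).
- eyes.read_camera(name): name is "side" or "top" or "wrist"; returns a dict with "img" (420x560x3 uint8, red, green, blue), "vertical_fov" (degrees; the focal length in pixels is half the picture's height over the tangent of half this angle, whatever the lens; pixels are square), "cx", "cy" (the principal point, pixels), "k1" (the pictures are not rectified: a ray, as slopes to the right and down, at radius r is drawn at 1 + k1 r^2 times it, then the intrinsics apply), "R" (3x3) and "t" (3): a world point X has camera coordinates R X + t. Camera axes: x right, y down, z forward; pixel columns grow to the right and rows downward; lengths in mm; the calibration is good to about 2 mm. A picture is of the moment at which its call begins. There is no depth.
- ctrl.job_done(): hands the job in, once; it reports no verdict.
The state is a dict: "time_s": time; "joint_pos": joint angles; "qvel": joint speeds; "tau": joint torques, N m; "tcp_pos": TCP position; "ee_rot": TCP orientation; "wrist_force": force on the tool from outside, world axes, zero at the start; "ft_torque": the same for the moment, N m; "gripper_width": finger opening in mm.
Only numpy, scipy, OpenCV 4.12 (cv2) and the standard library are available. Lean on these libraries where they do the work, as an engineer would, in place of code of your own. Each camera call takes 0.05 s, during which the arm holds its last target.

## Working session

There is one attempt and no reset: what is moved stays moved. The work goes in short steps, Python scripts to look and compute and a shell command to move; the robot and the scene stay as the last step left them, time stands still between calls to the robot, and variables do not carry over. Pictures are saved under pics/ and viewed, and the job is handed in when it is done.

```bash
ls; mkdir -p pics; python3 - <<'E'
from cell import ctrl, eyes
import cv2
s=ctrl.sense()
print(s)
for n in ["side","top","wrist"]:
    c=eyes.read_camera(n)
    cv2.imwrite(f"pics/{n}0.png",c["img"][:,:,::-1])
    print(n,{k:v for k,v in c.items() if k!="img"})
E
```

```text
pics
{'time_s': 0.0, 'joint_pos': array([-1.13018102,  0.68996928, -0.19451068,  1.56633665,  0.15730481,
        0.90250675, -0.21507993]), 'qvel': array([ 6.14920043e-04,  3.83848943e-04, -2.00290351e-04,  8.73825984e-04,
        4.28576804e-05,  3.90378519e-04, -1.29566728e-03]), 'tau': array([-6.42840896e-04, -5.27572560e+01, -1.26681156e+00, -1.53424859e+01,
       -5.25718136e-02,  6.70606431e-03,  1.72090540e-04]), 'tcp_pos': array([247.10335396, 573.39005768, 237.92110005]), 'ee_rot': array([[ 3.95590501e-01,  9.18426810e-01, -5.91523796e-04],
       [ 9.18425192e-01, -3.95590918e-01, -1.72969355e-03],
       [-1.82259837e-03,  1.40979981e-04, -9.99998329e-01]]), 'wrist_force': array([0.17649642, 0.7808444 , 0.72093609]), 'ft_torque': array([-0.01771984,  0.01485257, -0.01711674]), 'gripper_width': 88.36083242282432}
side {'vertical_fov': 54.82033113670153, 'cx': 279.05617592036225, 'cy': 211.35953204607006, 'k1': -0.11315336041389894, 'R': array([[-0.99988491, -0.0060107 ,  0.01392987],
       [-0.01509196,  0.4878775 , -0.87278163],
       [-0.00155004, -0.87289141, -0.48791206]]), 't': array([ 533.78907303,   93.61362157, 1038.98042298])}
top {'vertical_fov': 55.91705203531199, 'cx': 287.2176194747659, 'cy': 206.88925575724204, 'k1': -0.000634523401889443, 'R': array([[-0.0023893 , -0.99969314, -0.02465581],
       [-0.99128513,  0.00561525, -0.13161408],
       [ 0.13171214,  0.02412647, -0.99099436]]), 't': array([  19.90357789,  562.06586144, 1198.54535576])}
wrist {'vertical_fov': 68.51778574228673, 'cx': 274.7182191383711, 'cy': 205.04612912515324, 'k1': -0.048867461708826006, 'R': array([[ 0.39474075,  0.91878777, -0.00296101],
       [ 0.88545017, -0.37955359,  0.26817357],
       [ 0.24527074, -0.10848086, -0.96336606]]), 't': array([-623.39261696,  -38.11342343,  389.42478523])}
```

View pics/side0.png

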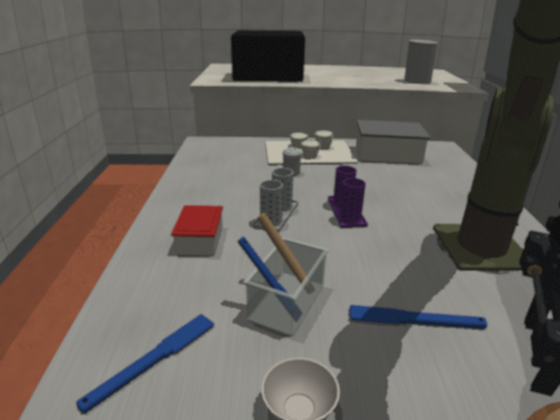

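View pics/top0.png

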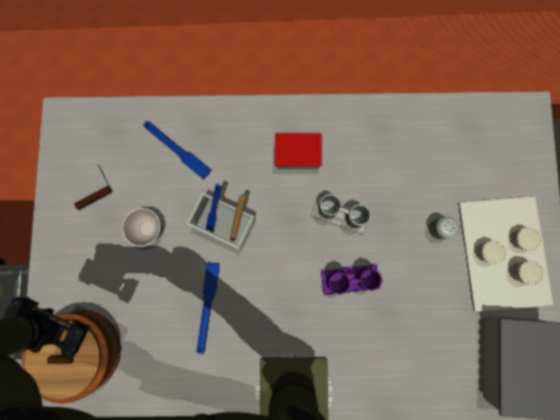

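View pics/wrist0.png

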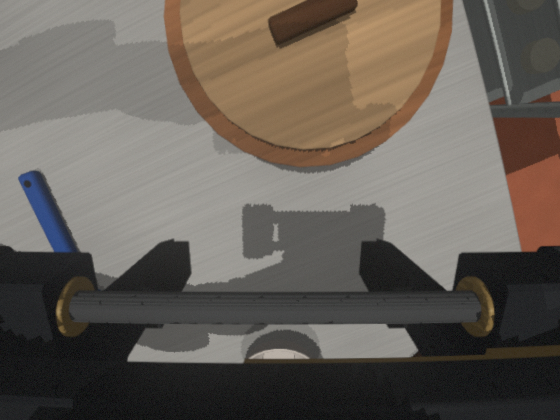

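The pan (top ≈ (222,218)) holds the blue paddle on its left, which is +y, and the brown pin on its right. The steel holder is at top ≈ (342,212) and the purple decoy is below it. The two larger paddles lie flat on the worktop. I'll zoom in and measure.

```bash
cat > h.py <<'E'
import numpy as np, cv2
from cell import ctrl, eyes
def K(c):
    f=c["img"].shape[0]/2/np.tan(np.radians(c["vertical_fov"])/2)
    return np.array([[f,0,c["cx"]],[0,f,c["cy"]],[0,0,1.]])
def ray(c,uv):
    p=cv2.undistortPoints(np.array([[uv]],float),K(c),np.array([c["k1"],0,0,0,0]))[0,0]
    d=c["R"].T@np.array([p[0],p[1],1]); return -c["R"].T@c["t"], d/np.linalg.norm(d)
def plane(c,uv,z):
    o,d=ray(c,uv); return o+d*(z-o[2])/d[2]
def tri(c1,u1,c2,u2):
    o1,d1=ray(c1,u1);o2,d2=ray(c2,u2)
    s=np.linalg.lstsq(np.c_[d1,-d2],o2-o1,rcond=None)[0]
    a=o1+s[0]*d1;b=o2+s[1]*d2
    return (a+b)/2,np.linalg.norm(a-b)
def proj(c,X):
    return cv2.projectPoints(np.array([X],float),cv2.Rodrigues(c["R"])[0],c["t"],K(c),np.array([c["k1"],0,0,0,0]))[0][0,0]
def crop(c,box,k,fn):
    x0,y0,x1,y1=box
    im=cv2.resize(np.ascontiguousarray(c["img"][y0:y1,x0:x1,::-1]),None,fx=k,fy=k,interpolation=cv2.INTER_CUBIC)
    for x in range((x0//20+1)*20,x1,20): cv2.putText(im,str(x),((x-x0)*k,10),0,.35,(0,255,255)); cv2.line(im,((x-x0)*k,12),((x-x0)*k,20),(0,255,255))
    for y in range((y0//20+1)*20,y1,20): cv2.putText(im,str(y),(0,(y-y0)*k),0,.35,(0,255,255))
    cv2.imwrite(fn,im)
E
python3 - <<'E'
from h import *
t=eyes.read_camera("top"); s=eyes.read_camera("side")
np.save("top.npy",t,allow_pickle=True);np.save("side.npy",s,allow_pickle=True)
crop(t,(180,170,300,260),6,"pics/t1.png"); crop(s,(220,190,350,340),4,"pics/s1.png"); crop(t,(300,170,400,310),4,"pics/t2.png");crop(s,(240,130,380,240),5,"pics/s2.png")
E
```

```text
(no output)
```

View pics/t1.png

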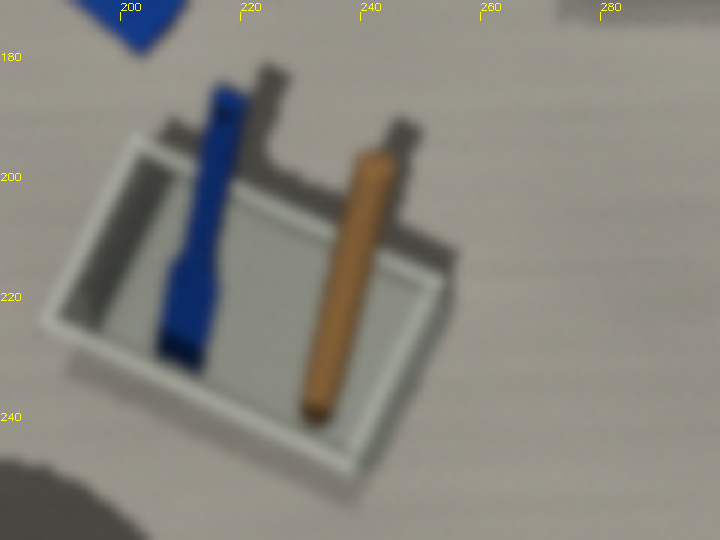

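View pics/s1.png

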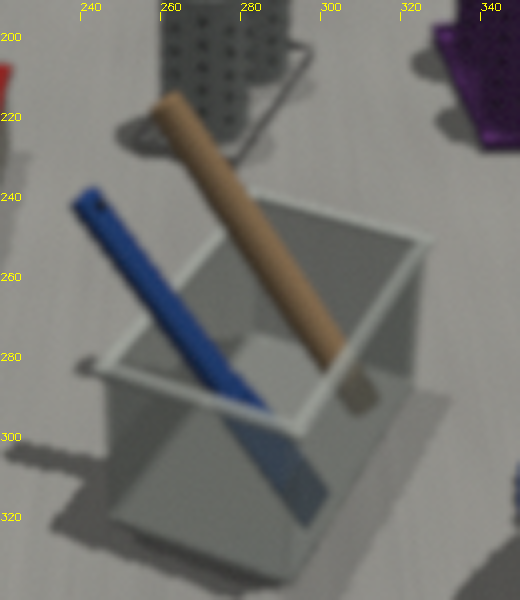

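View pics/t2.png

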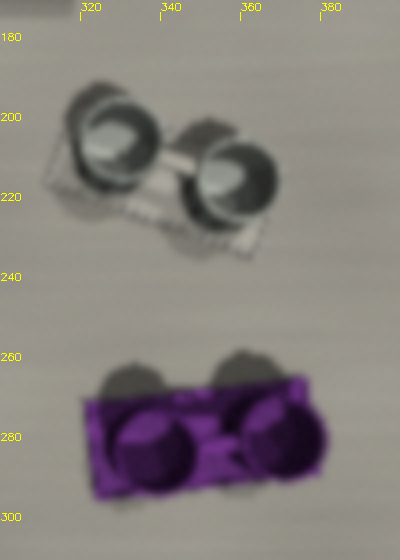

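View pics/s2.png

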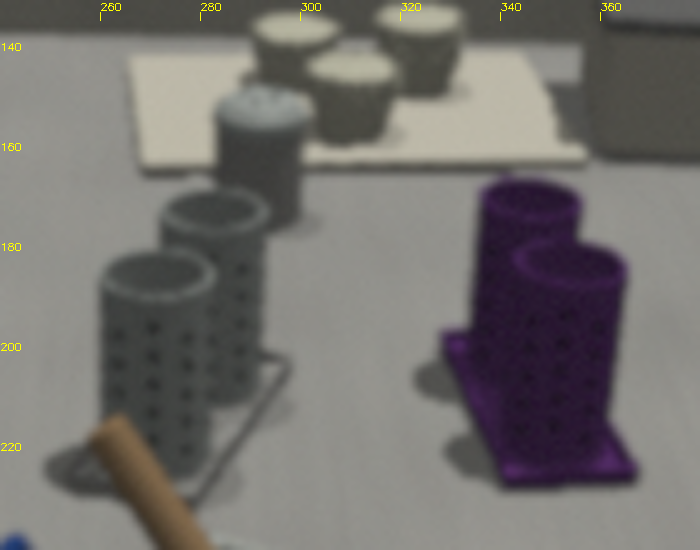

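```bash
cat > m.py <<'E'
from h import *
t=np.load("top.npy",allow_pickle=True).item();s=np.load("side.npy",allow_pickle=True).item()
np.set_printoptions(precision=1,suppress=True)
P={}
for n,a,b in [("pintop",(242.8,196.5),(261.5,216.5)),("pinbot",(232.7,239.5),(309,292)),("padtop",(218,186.5),(241.5,240)),("padbot",(209.8,231),(301,318)),
  ("tubeA",(329.5,206),(270.5,184.8)),("tubeB",(359,215.3),(282.3,172.2))]:
    P[n],e=tri(t,a,s,b); print(n,P[n],round(e,1))
for a in ["pin","pad"]:
    d=P[a+"top"]-P[a+"bot"]; L=np.linalg.norm(d); print(a,"len",L,"tilt",np.degrees(np.arccos(d[2]/L)),"az",np.degrees(np.arctan2(d[1],d[0])))
d=P["tubeA"]-P["tubeB"];print("tubes dist",np.linalg.norm(d))
for uv in [(329.5,206),(359,215.3)]: print(plane(t,uv,120))
c=[plane(t,uv,100)[:2] for uv in [(202.5,193.5),(254.5,217.5),(239,248.5),(187.5,223.5)]]
for i in range(4): 
    e=c[(i+1)%4]-c[i]; print("rim",c[i],np.linalg.norm(e),np.degrees(np.arctan2(e[1],e[0])))
E
python3 m.py
```

```text
pintop [573.6 139.8 163.7] 4.1
pinbot [465.5 191.6   6.9] 5.7
padtop [606.9 212.9 152.6] 0.1
padbot [489.3 266.6   3.4] 1.9
tubeA [ 556.1 -107.6  117.8] 5.5
tubeB [ 526.6 -192.4  117.9] 1.8
pin len 197.36034700406987 tilt 37.39524713748409 az -25.594735448555433
pad len 197.43922727813748 tilt 40.90542464650564 az -24.558737408341134
tubes dist 89.75623621420306
[ 553.1 -107.3  120. ]
[ 525.4 -192.   120. ]
rim [595.7 269.7] 172.83355927537858 -114.98637772245831
rim [522.7 113.1] 101.55425553752485 153.8366072290179
rim [431.5 157.8] 171.22644028759194 64.30115248495233
rim [505.8 312.1] 99.40478265730599 -25.25480504925146
```

```bash
cat > go.py <<'E'
import sys
from h import *
# usage: go.py x y z [jaw azimuth]  -> remaining shift of TCP in tool axes (m), twist deg
s=ctrl.sense(); R=s["ee_rot"]; a=[float(v) for v in sys.argv[1:]]
d=R.T@(np.array(a[:3])-s["tcp_pos"])/1000
az=np.degrees(np.arctan2(R[1,0],R[0,0]))
tw=((az-a[3]+90)%180-90) if len(a)>3 else 0
print("t",round(s["time_s"],2),"tcp",s["tcp_pos"].round(1),"az",az.round(1),"w",round(s["gripper_width"],1),"F",s["wrist_force"].round(1))
print("shift",d.round(4),"twist",round(tw,1))
E
python3 -m pendant '[{"dx":-0.02,"dy":0.036,"twist":2,"fingers":0.06},{"dx":-0.04,"dy":0.072,"twist":2,"fingers":0.06},{"dx":-0.06,"dy":0.107,"twist":2,"fingers":0.06},{"dx":-0.08,"dy":0.142,"twist":2,"fingers":0.06},{"dx":-0.1,"dy":0.177,"twist":2,"fingers":0.06}]' 5; python3 go.py 557 148 200 64.7
```

```text
t 0.25 tcp [247.2 573.7 238.4] az 66.7 w 88.3 F [ 0.5  0.9 -0.2]
shift [-0.2684  0.453   0.0386] twist 2.0$[0]: bad value
```

```bash
python3 -m pendant '[{"dx":-0.02,"dy":0.034,"dz":0,"twist":2,"fingers":0.06},{"dx":-0.04,"dy":0.068,"dz":0,"twist":2,"fingers":0.06},{"dx":-0.06,"dy":0.102,"dz":0,"twist":2,"fingers":0.06},{"dx":-0.08,"dy":0.136,"dz":0,"twist":2,"fingers":0.06},{"dx":-0.1,"dy":0.17,"dz":0,"twist":2,"fingers":0.06}]' 5; python3 go.py 557 148 200 64.7
```

```text
time_s: 0.67
tcp_pos: [364.5, 413.0, 238.4]
ee_rot: [[0.427, 0.904, -0.0], [0.904, -0.427, -0.001], [-0.001, 0.0, -1.0]]
wrist_force: [0.5, 0.8, -0.1]
gripper_width: 60.8
t 0.67 tcp [364.5 413.  238.4] az 64.7 w 60.8 F [ 0.5  0.8 -0.1]
shift [-0.1574  0.2872  0.0387] twist 0.0
```

```bash
python3 -m pendant '[{"dx":-0.019,"dy":0.034,"dz":0,"twist":0,"fingers":0.06},{"dx":-0.038,"dy":0.068,"dz":0,"twist":0,"fingers":0.06},{"dx":-0.056,"dy":0.102,"dz":0,"twist":0,"fingers":0.06},{"dx":-0.075,"dy":0.136,"dz":0,"twist":0,"fingers":0.06},{"dx":-0.093,"dy":0.17,"dz":0,"twist":0,"fingers":0.06}]'; python3 go.py 557 148 200 64.7
python3 -m pendant '[{"dx":-0.019,"dy":0.034,"dz":0,"twist":0,"fingers":0.06},{"dx":-0.038,"dy":0.068,"dz":0,"twist":0,"fingers":0.06},{"dx":-0.05,"dy":0.09,"dz":0.01,"twist":0,"fingers":0.06},{"dx":-0.06,"dy":0.113,"dz":0.03,"twist":0,"fingers":0.06},{"dx":-0.062,"dy":0.116,"dz":0.038,"twist":0,"fingers":0.06}]'; python3 go.py 557 148 200 64.7
python3 - <<'E'
from h import *
c=eyes.read_camera("wrist");cv2.imwrite("pics/w1.png",c["img"][:,:,::-1])
c=eyes.read_camera("side");cv2.imwrite("pics/sd1.png",c["img"][:,:,::-1])
E
```

```text
time_s: 1.08
tcp_pos: [479.3, 254.5, 238.6]
ee_rot: [[0.427, 0.904, -0.0], [0.904, -0.427, -0.001], [-0.001, 0.0, -1.0]]
wrist_force: [-0.1, 1.3, -0.3]
gripper_width: 59.9
t 1.08 tcp [479.3 254.5 238.6] az 64.7 w 59.9 F [-0.1  1.3 -0.3]
shift [-0.063   0.1157  0.0387] twist 0.0
time_s: 1.5
tcp_pos: [560.2, 142.7, 198.8]
ee_rot: [[0.434, 0.901, 0.0], [0.901, -0.434, -0.005], [-0.004, 0.002, -1.0]]
wrist_force: [-0.1, -0.5, -0.5]
gripper_width: 60.0
t 1.5 tcp [560.2 142.7 198.8] az 64.3 w 60.0 F [-0.1 -0.5 -0.5]
shift [ 0.0034 -0.0052 -0.0012] twist -0.4
```

View pics/w1.png

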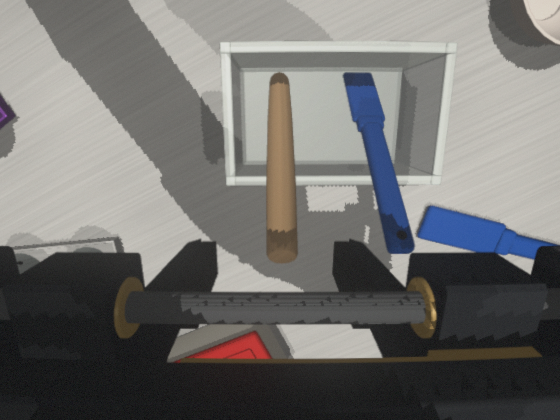

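View pics/sd1.png

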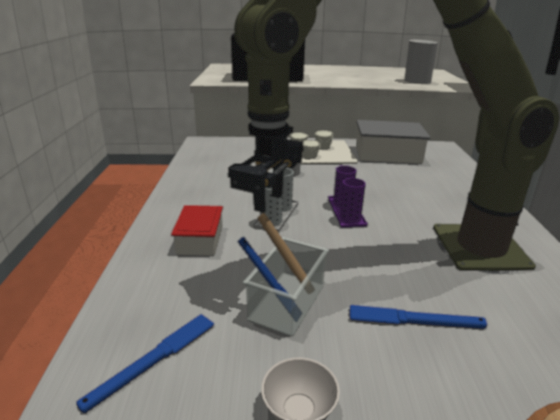

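Wrist view: pin between the fingers, its top face around (282,246), and the fingers centred near column 276. The side view shows nothing disturbed.

```bash
python3 - <<'E'
from h import *
np.set_printoptions(precision=1,suppress=True)
c=eyes.read_camera("wrist");s=ctrl.sense()
for n,uv,z in [("pintop",(282,246),162),("pinfoot",(279.5,78),12),("padtop",(400,241),153),("padfoot",(358,76),8)]:
    p=plane(c,uv,z); print(n,p,"tool",s["ee_rot"].T@(p-s["tcp_pos"]))
E
python3 go.py 558.5 147 123 64.7
```

```text
pintop [567.4 146.8 162. ] tool [ 2.3 10.7 38.1]
pinfoot [459.4 197.4  12. ] tool [   2.2 -108.3  188.3]
padtop [601.7 218.4 153. ] tool [81.7 11.1 47. ]
padfoot [491.4 271.4   8. ] tool [  82.8 -111.   192.2]
t 1.65 tcp [556.8 149.3 200.2] az 64.7 w 60.0 F [-0.1  0.5 -0.2]
shift [-0.0013  0.0026  0.0772] twist 0.0
```

```bash
python3 -m pendant '[{"dx":0.001,"dy":0.0025,"dz":0.02,"twist":0,"fingers":0.06},{"dx":0.001,"dy":0.0025,"dz":0.04,"twist":0,"fingers":0.06},{"dx":0.001,"dy":0.0025,"dz":0.06,"twist":0,"fingers":0.06},{"dx":0.001,"dy":0.0025,"dz":0.075,"twist":0,"fingers":0.06},{"dx":0.001,"dy":0.0025,"dz":0.075,"twist":0,"fingers":0.05}]' 6
python3 -m pendant '[{"dx":0,"dy":0,"dz":0,"twist":0,"fingers":0.035},{"dx":0,"dy":0,"dz":0,"twist":0,"fingers":0.025},{"dx":0,"dy":0,"dz":0,"twist":0,"fingers":0.015},{"dx":0,"dy":0,"dz":0,"twist":0,"fingers":0.01},{"dx":0,"dy":0,"dz":0,"twist":0,"fingers":0.01}]' 6
python3 - <<'E'
from h import *
c=eyes.read_camera("wrist");cv2.imwrite("pics/w2.png",c["img"][:,:,::-1])
c=eyes.read_camera("side");crop(c,(200,140,360,340),3,"pics/sd2.png")
E
```

```text
time_s: 2.07
tcp_pos: [556.8, 151.3, 123.5]
ee_rot: [[0.424, 0.906, -0.007], [0.906, -0.424, -0.001], [-0.003, -0.006, -1.0]]
wrist_force: [-0.3, -0.1, 0.4]
gripper_width: 55.4
time_s: 2.48
tcp_pos: [557.3, 151.5, 124.4]
ee_rot: [[0.424, 0.906, -0.005], [0.906, -0.424, -0.0], [-0.002, -0.005, -1.0]]
wrist_force: [-0.4, 0.3, 0.6]
gripper_width: 22.3
```

View pics/w2.png

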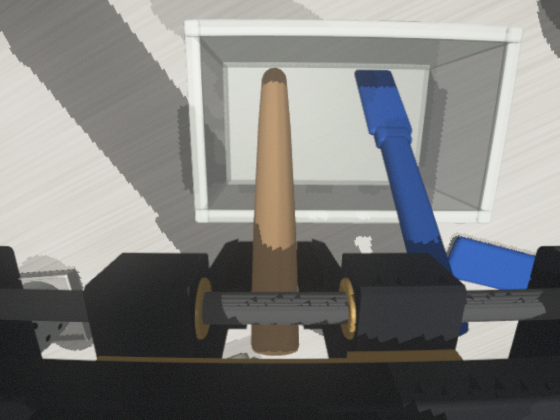

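View pics/sd2.png

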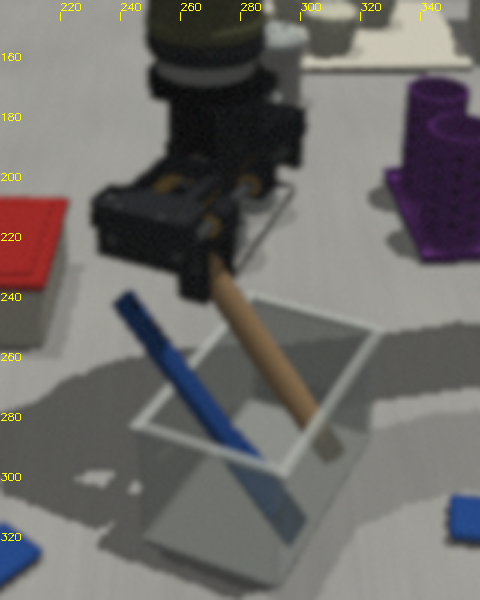

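The pin is gripped (opening 22.3 mm). Next I swing it upright about its foot, which stays braced in the pan corner.

```bash
python3 -m pendant '[{"dx":0,"dy":-0.005,"dz":-0.006,"twist":0,"fingers":0.01},{"dx":0,"dy":-0.014,"dz":-0.012,"twist":0,"fingers":0.01},{"dx":0,"dy":-0.024,"dz":-0.018,"twist":0,"fingers":0.01},{"dx":0,"dy":-0.036,"dz":-0.023,"twist":0,"fingers":0.01},{"dx":0,"dy":-0.046,"dz":-0.027,"twist":0,"fingers":0.01}]' 6
python3 - <<'E'
from h import *
c=eyes.read_camera("side");crop(c,(200,140,360,340),3,"pics/sd3.png")
E
```

```text
time_s: 3.0
tcp_pos: [514.4, 171.8, 152.4]
ee_rot: [[0.423, 0.906, -0.005], [0.906, -0.423, 0.0], [-0.002, -0.005, -1.0]]
wrist_force: [1.5, 0.0, -0.0]
gripper_width: 21.8
```

View pics/sd3.png

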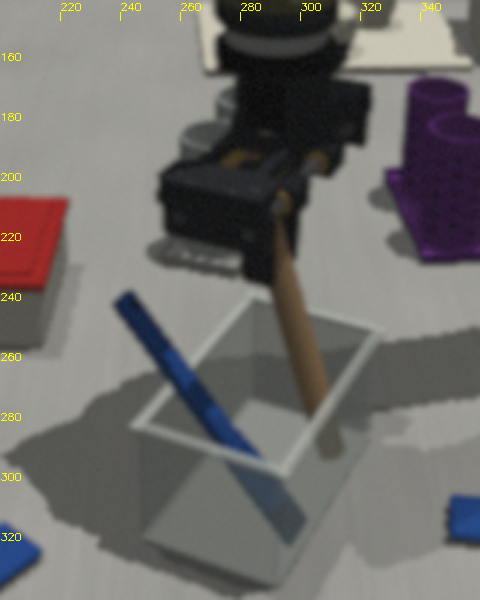

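It pivots as intended and the pan hasn't moved. I'll finish the swing.

```bash
python3 -m pendant '[{"dx":0,"dy":-0.012,"dz":-0.003,"twist":0,"fingers":0.01},{"dx":0,"dy":-0.024,"dz":-0.005,"twist":0,"fingers":0.01},{"dx":0,"dy":-0.036,"dz":-0.006,"twist":0,"fingers":0.01},{"dx":0,"dy":-0.047,"dz":-0.006,"twist":0,"fingers":0.01},{"dx":0,"dy":-0.055,"dz":-0.006,"twist":0,"fingers":0.01}]' 6
python3 - <<'E'
from h import *
c=eyes.read_camera("side");crop(c,(200,140,360,340),3,"pics/sd4.png")
c=eyes.read_camera("wrist");cv2.imwrite("pics/w4.png",c["img"][:,:,::-1])
E
```

```text
time_s: 3.47
tcp_pos: [461.6, 196.9, 159.3]
ee_rot: [[0.42, 0.908, -0.007], [0.908, -0.42, 0.001], [-0.002, -0.006, -1.0]]
wrist_force: [1.1, -0.7, 0.3]
gripper_width: 21.8
```

View pics/sd4.png

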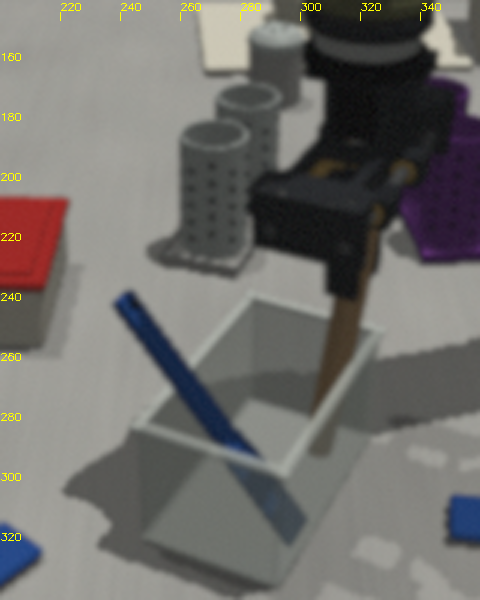

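View pics/w4.png

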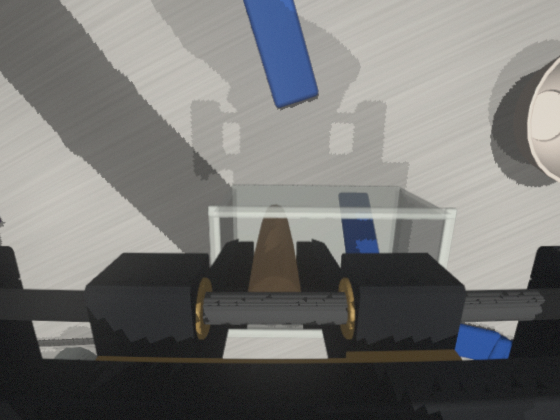

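```bash
cat > tilt.py <<'E'
import sys
from h import *
np.set_printoptions(precision=1,suppress=True)
# tilt.py cam u v L : foot pixel, distance grip->foot ; intersection of ray with the sphere about the grip
c=eyes.read_camera(sys.argv[1]);s=ctrl.sense();u,v,L=map(float,sys.argv[2:5])
G=s["tcp_pos"]-19*s["ee_rot"][:,2]
o,d=ray(c,(u,v)); b=d@(o-G); cc=(o-G)@(o-G)-L*L; disc=b*b-cc
print("closest",np.sqrt((o-G)@(o-G)-b*b))
# also: intersect with plane of pivoting (through G, normal = jaw axis)
n=s["ee_rot"][:,0]; q=o+d*((G-o)@n)/(d@n)
k=s["ee_rot"].T@(q-G); print("plane foot",q,"tool",k,"len",np.linalg.norm(k),"tilt (lean +y tool up) deg",np.degrees(np.arctan2(-k[1],k[2])))
print("vertical foot would show at",proj(c,G-[0,0,L]),"G at",proj(c,G))
E
python3 tilt.py side 305 290 173; python3 go.py 461 197 159 65
```

```text
closest 125.08446534545541
plane foot [477.  189.1  10.7] tool [ -0.   17.8 167.2] len 168.1390755215841 tilt (lean +y tool up) deg -6.072356625667971
vertical foot would show at [312.  294.4] G at [316.9 225.4]
t 3.62 tcp [461.9 196.5 159. ] az 65.2 w 21.5 F [ 0.4  0.3 -0.1]
shift [ 0.     -0.0011  0.    ] twist 0.2
```

The pin is about 6° past vertical, with its foot 18 mm towards tool +y. That fits the 56 mm tube. I'll firm up the grip and lift.

```bash
python3 -m pendant '[{"dx":0,"dy":0,"dz":0,"twist":0,"fingers":0.005},{"dx":0,"dy":0,"dz":-0.01,"twist":0,"fingers":0.005},{"dx":0,"dy":0,"dz":-0.03,"twist":0,"fingers":0.005},{"dx":0,"dy":0,"dz":-0.06,"twist":0,"fingers":0.005},{"dx":0,"dy":0,"dz":-0.09,"twist":0,"fingers":0.005}]' 20
python3 -m pendant '[{"dx":0,"dy":0,"dz":-0.025,"twist":0,"fingers":0.005},{"dx":0,"dy":0,"dz":-0.045,"twist":0,"fingers":0.005},{"dx":0,"dy":0,"dz":-0.06,"twist":0,"fingers":0.005},{"dx":0,"dy":0,"dz":-0.065,"twist":0,"fingers":0.005}]' 20
python3 go.py 515 -187 315 65
python3 - <<'E'
from h import *
c=eyes.read_camera("side");cv2.imwrite("pics/sd5.png",c["img"][:,:,::-1])
E
```

```text
time_s: 4.03
tcp_pos: [462.2, 195.7, 249.2]
ee_rot: [[0.42, 0.907, -0.01], [0.907, -0.42, -0.001], [-0.005, -0.009, -1.0]]
wrist_force: [1.4, 0.1, -0.0]
gripper_width: 21.1
time_s: 4.37
tcp_pos: [464.2, 195.9, 316.3]
ee_rot: [[0.422, 0.907, -0.007], [0.907, -0.422, 0.001], [-0.002, -0.007, -1.0]]
wrist_force: [0.1, -0.2, -1.3]
gripper_width: 21.3
t 4.37 tcp [464.2 195.9 316.3] az 65.1 w 21.3 F [ 0.1 -0.2 -1.3]
shift [-0.3258  0.2075  0.0005] twist 0.1
```

View pics/sd5.png

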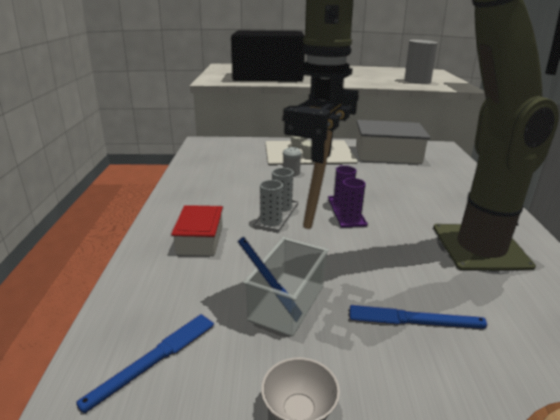

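```bash
python3 -m pendant '[{"dx":-0.018,"dy":0.012,"dz":0,"twist":0,"fingers":0.005},{"dx":-0.048,"dy":0.031,"dz":0,"twist":0,"fingers":0.005},{"dx":-0.08,"dy":0.051,"dz":0,"twist":0,"fingers":0.005},{"dx":-0.112,"dy":0.071,"dz":0,"twist":0,"fingers":0.005},{"dx":-0.144,"dy":0.092,"dz":0,"twist":0,"fingers":0.005}]' 20 | head -2
python3 -m pendant '[{"dx":-0.032,"dy":0.02,"dz":0,"twist":0,"fingers":0.005},{"dx":-0.064,"dy":0.041,"dz":0,"twist":0,"fingers":0.005},{"dx":-0.096,"dy":0.061,"dz":0,"twist":0,"fingers":0.005},{"dx":-0.128,"dy":0.081,"dz":0,"twist":0,"fingers":0.005},{"dx":-0.15,"dy":0.096,"dz":0,"twist":0,"fingers":0.005}]' 20
python3 go.py 515 -187 315 65
```

```text
time_s: 4.83
tcp_pos: [485.9, 24.6, 314.2]
time_s: 5.25
tcp_pos: [508.6, -156.4, 312.2]
ee_rot: [[0.425, 0.905, -0.013], [0.905, -0.425, -0.001], [-0.006, -0.011, -1.0]]
wrist_force: [0.6, -0.0, 0.1]
gripper_width: 21.3
t 5.25 tcp [ 508.6 -156.4  312.2] az 64.9 w 21.3 F [ 0.6 -0.   0.1]
shift [-0.025   0.0188 -0.0029] twist -0.1
```

```bash
python3 -m pendant '[{"dx":-0.013,"dy":0.01,"dz":0,"twist":0,"fingers":0.005},{"dx":-0.025,"dy":0.019,"dz":0.0,"twist":0,"fingers":0.005},{"dx":-0.025,"dy":0.019,"dz":0,"twist":0,"fingers":0.005},{"dx":-0.025,"dy":0.019,"dz":0,"twist":0,"fingers":0.005}]' 20
python3 go.py 515 -187 315 65
python3 - <<'E'
from h import *
c=eyes.read_camera("side");crop(c,(220,60,360,240),3,"pics/sd6.png")
c=eyes.read_camera("wrist");cv2.imwrite("pics/w6.png",c["img"][:,:,::-1])
E
```

```text
time_s: 5.58
tcp_pos: [514.5, -187.2, 310.7]
ee_rot: [[0.426, 0.904, -0.015], [0.904, -0.427, 0.0], [-0.006, -0.014, -1.0]]
wrist_force: [0.4, 0.1, -1.2]
gripper_width: 21.5
t 5.58 tcp [ 514.5 -187.2  310.7] az 64.8 w 21.5 F [ 0.4  0.1 -1.2]
shift [ 0.0004  0.0003 -0.0043] twist -0.2
```

View pics/sd6.png

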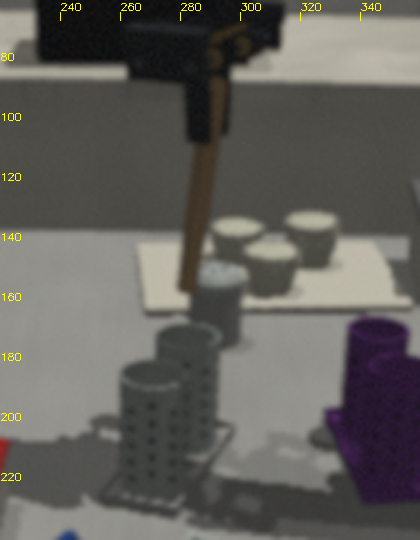

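View pics/w6.png

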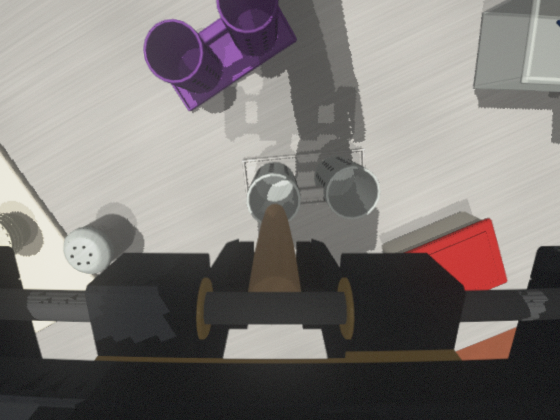

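```bash
python3 tilt.py side 280.5 156 170; python3 tilt.py wrist 276 210 170; python3 - <<'E'
from h import *
np.set_printoptions(precision=1,suppress=True)
c=eyes.read_camera("wrist")
print(plane(c,(273,199),120),plane(c,(348.5,190),120))
E
```

```text
closest 150.89619603787145
plane foot [ 533.3 -194.6  166.2] tool [ -0.   22.4 164.3] len 165.80951965338954 tilt (lean +y tool up) deg -7.753011715188311
vertical foot would show at [286.9 159.2] G at [288.4  98.1]
closest 29.864129470402805
plane foot [ 466.3 -161.9  413.8] tool [ -0.  -55.4 -82.2] len 99.07956505734882 tilt (lean +y tool up) deg 146.01620823153002
vertical foot would show at [276.1 193.5] G at [275.3 275.6]
[ 528.2 -195.3  120. ] [ 554.4 -114.   120. ]
```

Foot is about 6 mm from the tube B axis, with 17 mm of clearance. I'll lower it.

```bash
python3 -m pendant '[{"dx":0,"dy":0,"dz":0.02,"twist":0,"fingers":0.005},{"dx":0,"dy":0,"dz":0.04,"twist":0,"fingers":0.005},{"dx":0,"dy":0,"dz":0.06,"twist":0,"fingers":0.005},{"dx":0,"dy":0,"dz":0.075,"twist":0,"fingers":0.005},{"dx":0,"dy":0,"dz":0.08,"twist":0,"fingers":0.005}]' 20
python3 go.py 515 -187.5 155 65
python3 - <<'E'
from h import *
c=eyes.read_camera("side");crop(c,(220,60,360,240),3,"pics/sd7.png")
E
```

```text
time_s: 6.25
tcp_pos: [512.8, -184.3, 230.2]
ee_rot: [[0.421, 0.907, -0.017], [0.907, -0.421, 0.001], [-0.006, -0.016, -1.0]]
wrist_force: [0.1, -0.4, -1.3]
gripper_width: 21.6
t 6.25 tcp [ 512.8 -184.3  230.2] az 65.1 w 21.6 F [ 0.1 -0.4 -1.3]
shift [-0.0015  0.0045  0.0751] twist 0.1
```

View pics/sd7.png

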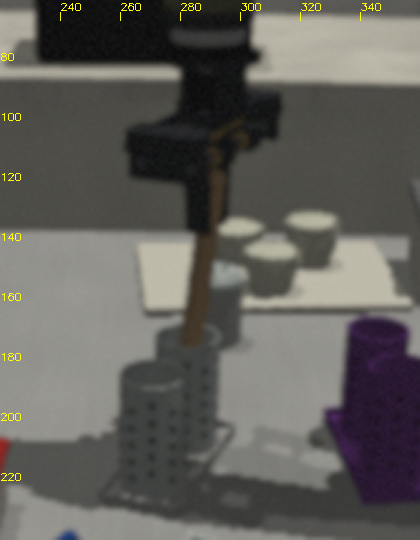

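The foot has gone in behind tube B's near rim. I'll continue down.

```bash
python3 -m pendant '[{"dx":0,"dy":0.001,"dz":0.018,"twist":0,"fingers":0.005},{"dx":0,"dy":0.002,"dz":0.036,"twist":0,"fingers":0.005},{"dx":0,"dy":0.002,"dz":0.052,"twist":0,"fingers":0.005},{"dx":0,"dy":0.003,"dz":0.062,"twist":0,"fingers":0.005},{"dx":0,"dy":0.003,"dz":0.066,"twist":0,"fingers":0.005}]' 20
python3 -m pendant '[{"dx":0,"dy":0,"dz":0.002,"twist":0,"fingers":0.005},{"dx":0,"dy":0,"dz":0.004,"twist":0,"fingers":0.005},{"dx":0,"dy":0,"dz":0.006,"twist":0,"fingers":0.005}]' 20
```

```text
time_s: 6.72
tcp_pos: [514.8, -185.3, 163.8]
ee_rot: [[0.421, 0.907, -0.017], [0.907, -0.421, 0.001], [-0.006, -0.016, -1.0]]
wrist_force: [0.1, 0.1, -0.5]
gripper_width: 21.8
time_s: 6.97
tcp_pos: [515.4, -185.4, 158.5]
ee_rot: [[0.421, 0.907, -0.016], [0.907, -0.421, 0.001], [-0.006, -0.014, -1.0]]
wrist_force: [0.2, -0.7, 0.4]
gripper_width: 21.6
```

```bash
for i in 1 ; do python3 -m pendant '[{"dx":0,"dy":0,"dz":0.0015,"twist":0,"fingers":0.005},{"dx":0,"dy":0,"dz":0.003,"twist":0,"fingers":0.005},{"dx":0,"dy":0,"dz":0.004,"twist":0,"fingers":0.005}]' 20; done; python3 - <<'E'
from h import *
c=eyes.read_camera("side");crop(c,(220,60,360,240),3,"pics/sd8.png")
E
```

```text
time_s: 7.22
tcp_pos: [516.7, -185.8, 157.0]
ee_rot: [[0.421, 0.907, -0.012], [0.907, -0.421, -0.001], [-0.006, -0.01, -1.0]]
wrist_force: [-2.9, 0.6, 23.1]
gripper_width: 21.5
```

View pics/sd8.png

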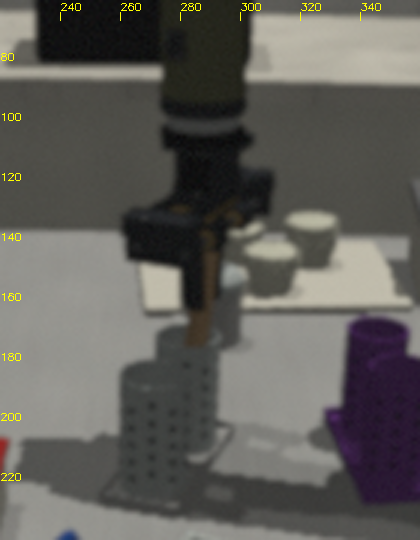

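The floor contact reads 23 N. I'll relieve it, ease the pin upright about its foot, then release.

```bash
python3 -m pendant '[{"dx":0,"dy":0.0,"dz":-0.0005,"twist":0,"fingers":0.005},{"dx":0,"dy":0.005,"dz":-0.001,"twist":0,"fingers":0.005},{"dx":0,"dy":0.01,"dz":-0.001,"twist":0,"fingers":0.005},{"dx":0,"dy":0.016,"dz":-0.001,"twist":0,"fingers":0.005},{"dx":0,"dy":0.018,"dz":0,"twist":0,"fingers":0.005}]' 5
python3 - <<'E'
from h import *
c=eyes.read_camera("side");crop(c,(220,60,360,240),3,"pics/sd9.png")
E
```

```text
time_s: 7.68
tcp_pos: [534.5, -194.1, 157.1]
ee_rot: [[0.422, 0.907, -0.01], [0.907, -0.422, -0.001], [-0.005, -0.009, -1.0]]
wrist_force: [-1.1, 0.4, 7.3]
gripper_width: 21.3
```

View pics/sd9.png

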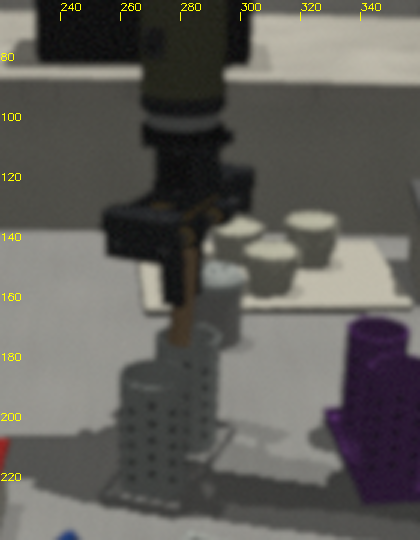

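The pin is near upright and pressed on the floor at 7 N. Releasing.

```bash
python3 -m pendant '[{"dx":0,"dy":0.0,"dz":0,"twist":0,"fingers":0.026},{"dx":0,"dy":0,"dz":0,"twist":0,"fingers":0.035},{"dx":0,"dy":0,"dz":0,"twist":0,"fingers":0.05},{"dx":0,"dy":0,"dz":0,"twist":0,"fingers":0.055},{"dx":0,"dy":0,"dz":-0.01,"twist":0,"fingers":0.055}]' 5
python3 -m pendant '[{"dx":0,"dy":0.0,"dz":-0.02,"twist":0,"fingers":0.055},{"dx":0,"dy":0,"dz":-0.045,"twist":0,"fingers":0.055},{"dx":0,"dy":0,"dz":-0.075,"twist":0,"fingers":0.055},{"dx":0,"dy":0,"dz":-0.105,"twist":0,"fingers":0.055},{"dx":0,"dy":0,"dz":-0.11,"twist":0,"fingers":0.055}]'
python3 - <<'E'
from h import *
c=eyes.read_camera("side");cv2.imwrite("pics/sd10.png",c["img"][:,:,::-1])
c=eyes.read_camera("wrist");cv2.imwrite("pics/w10.png",c["img"][:,:,::-1])
E
```

```text
time_s: 8.15
tcp_pos: [533.4, -193.8, 165.8]
ee_rot: [[0.422, 0.907, -0.013], [0.907, -0.422, -0.0], [-0.006, -0.012, -1.0]]
wrist_force: [1.1, -0.2, -0.1]
gripper_width: 50.8
time_s: 8.57
tcp_pos: [537.6, -194.2, 281.4]
ee_rot: [[0.422, 0.907, -0.004], [0.907, -0.422, -0.003], [-0.004, -0.003, -1.0]]
wrist_force: [1.0, 0.1, -0.3]
gripper_width: 55.1
```

View pics/sd10.png

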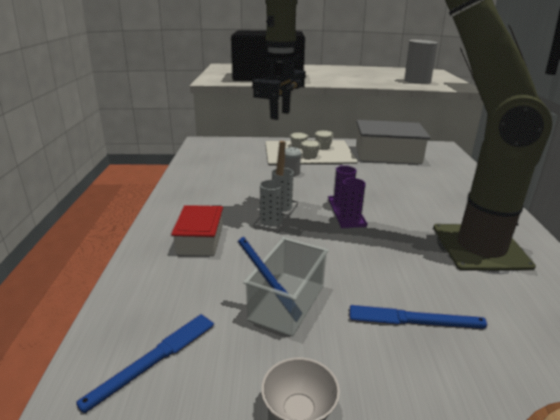

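View pics/w10.png

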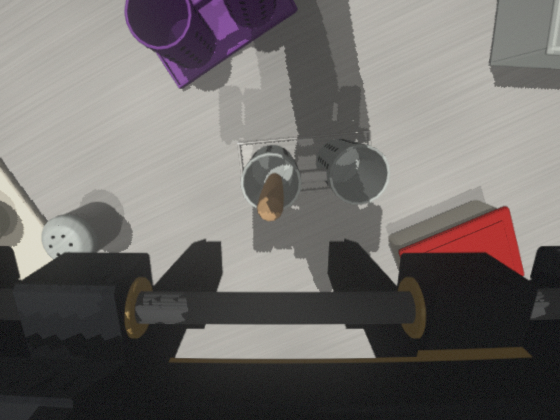

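The pin stands in tube B (side (282,160); wrist view (270,195), inside the left mouth). Now the paddle: back over the pan.

```bash
python3 go.py 592.5 219.5 200 65; python3 -m pendant '[{"dx":0.02,"dy":-0.006,"dz":0,"twist":0,"fingers":0.055},{"dx":0.055,"dy":-0.018,"dz":0,"twist":0,"fingers":0.055},{"dx":0.092,"dy":-0.03,"dz":0,"twist":0,"fingers":0.055},{"dx":0.13,"dy":-0.042,"dz":0,"twist":0,"fingers":0.055},{"dx":0.168,"dy":-0.054,"dz":0,"twist":0,"fingers":0.055}]'|head -2
python3 -m pendant '[{"dx":0.038,"dy":-0.012,"dz":0,"twist":0,"fingers":0.055},{"dx":0.076,"dy":-0.025,"dz":0,"twist":0,"fingers":0.055},{"dx":0.114,"dy":-0.037,"dz":0,"twist":0,"fingers":0.055},{"dx":0.152,"dy":-0.049,"dz":0,"twist":0,"fingers":0.055},{"dx":0.188,"dy":-0.06,"dz":0.01,"twist":0,"fingers":0.055}]' |head -2;python3 go.py 592.5 219.5 200 65;
```

```text
t 8.67 tcp [ 535.9 -193.9  277.9] az 65.1 w 55.2 F [-1.3 -0.1 -0.8]
shift [ 0.3992 -0.1224  0.0768] twist 0.1
time_s: 9.08
tcp_pos: [556.6, -17.4, 276.1]
time_s: 9.5
tcp_pos: [581.4, 180.9, 265.5]
t 9.5 tcp [581.4 180.9 265.5] az 65.1 w 55.0 F [0.3 0.4 0.3]
shift [ 0.0401 -0.0055  0.0653] twist 0.1
```

```bash
python3 -m pendant '[{"dx":0.025,"dy":-0.003,"dz":0.01,"twist":0,"fingers":0.055},{"dx":0.04,"dy":-0.006,"dz":0.035,"twist":0,"fingers":0.055},{"dx":0.04,"dy":-0.006,"dz":0.06,"twist":0,"fingers":0.055},{"dx":0.04,"dy":-0.006,"dz":0.065,"twist":0,"fingers":0.055},{"dx":0.04,"dy":-0.006,"dz":0.065,"twist":0,"fingers":0.055}]'|head -2
python3 - <<'E'
from h import *
c=eyes.read_camera("wrist");cv2.imwrite("pics/w11.png",c["img"][:,:,::-1])
c=eyes.read_camera("side");crop(c,(200,140,360,340),3,"pics/sd11.png")
E
python3 go.py 592.5 219.5 115.5 65
```

```text
time_s: 9.92
tcp_pos: [589.9, 218.2, 197.3]
t 10.02 tcp [592.3 218.5 200.6] az 65.0 w 55.0 F [0.8 0.  0.2]
shift [0.0016 0.0006 0.0851] twist -0.0
```

View pics/w11.png

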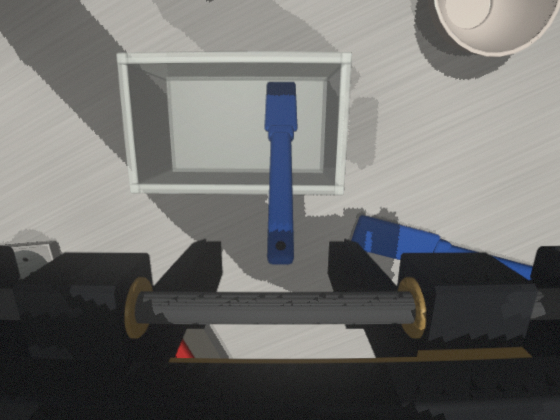

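View pics/sd11.png

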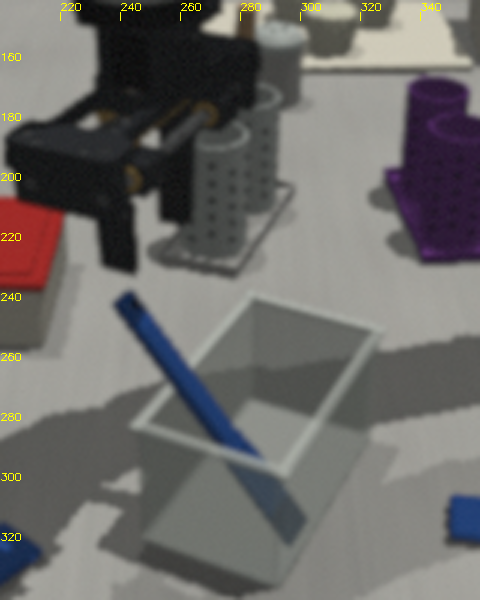

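The paddle is centred between the fingers (handle column 281 against 276) and the pan hasn't shifted. Descend and grip.

```bash
python3 -m pendant '[{"dx":0.002,"dy":0.001,"dz":0.025,"twist":0,"fingers":0.055},{"dx":0.002,"dy":0.001,"dz":0.05,"twist":0,"fingers":0.055},{"dx":0.002,"dy":0.001,"dz":0.075,"twist":0,"fingers":0.055},{"dx":0.002,"dy":0.001,"dz":0.084,"twist":0,"fingers":0.055},{"dx":0.002,"dy":0.001,"dz":0.084,"twist":0,"fingers":0.045}]' 6
python3 -m pendant '[{"dx":0,"dy":0,"dz":0,"twist":0,"fingers":0.03},{"dx":0,"dy":0,"dz":0,"twist":0,"fingers":0.02},{"dx":0,"dy":0,"dz":0,"twist":0,"fingers":0.01},{"dx":0,"dy":0,"dz":0,"twist":0,"fingers":0.005},{"dx":0,"dy":0,"dz":0,"twist":0,"fingers":0.005}]' 6
python3 - <<'E'
from h import *
c=eyes.read_camera("wrist");cv2.imwrite("pics/w12.png",c["img"][:,:,::-1])
E
```

```text
time_s: 10.43
tcp_pos: [592.4, 218.6, 115.7]
ee_rot: [[0.424, 0.906, -0.014], [0.906, -0.424, -0.003], [-0.009, -0.012, -1.0]]
wrist_force: [0.1, -0.8, 0.6]
gripper_width: 50.5
time_s: 10.85
tcp_pos: [593.0, 218.9, 116.7]
ee_rot: [[0.424, 0.906, -0.013], [0.906, -0.424, -0.003], [-0.008, -0.01, -1.0]]
wrist_force: [0.4, -0.2, 1.0]
gripper_width: 17.7
```

View pics/w12.png

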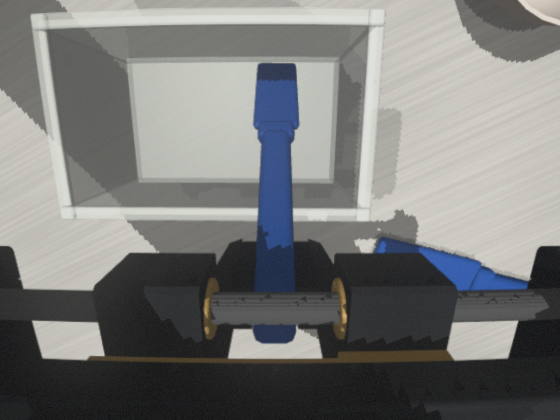

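Gripped (opening 17.7 mm). Swing it upright the same way.

```bash
python3 -m pendant '[{"dx":0,"dy":-0.006,"dz":-0.008,"twist":0,"fingers":0.005},{"dx":0,"dy":-0.016,"dz":-0.015,"twist":0,"fingers":0.005},{"dx":0,"dy":-0.0275,"dz":-0.022,"twist":0,"fingers":0.005},{"dx":0,"dy":-0.041,"dz":-0.029,"twist":0,"fingers":0.005},{"dx":0,"dy":-0.055,"dz":-0.035,"twist":0,"fingers":0.005}]' 6
python3 - <<'E'
from h import *
c=eyes.read_camera("side");crop(c,(200,140,360,340),3,"pics/sd13.png")
E
```

```text
time_s: 11.32
tcp_pos: [542.1, 243.1, 153.2]
ee_rot: [[0.423, 0.906, -0.013], [0.906, -0.423, -0.002], [-0.007, -0.01, -1.0]]
wrist_force: [0.3, -0.7, -0.2]
gripper_width: 17.5
```

View pics/sd13.png

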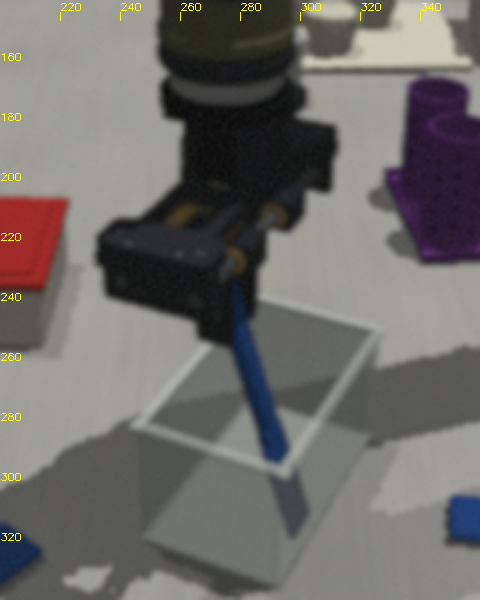

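```bash
python3 tilt.py side 299 315 176; python3 -m pendant '[{"dx":0,"dy":-0.01,"dz":-0.003,"twist":0,"fingers":0.005},{"dx":0,"dy":-0.02,"dz":-0.006,"twist":0,"fingers":0.005},{"dx":0,"dy":-0.03,"dz":-0.008,"twist":0,"fingers":0.005},{"dx":0,"dy":-0.04,"dz":-0.009,"twist":0,"fingers":0.005},{"dx":0,"dy":-0.047,"dz":-0.009,"twist":0,"fingers":0.005}]' 6
python3 - <<'E'
from h import *
c=eyes.read_camera("side");crop(c,(200,140,360,340),3,"pics/sd14.png")
E
```

```text
closest 138.40091947149372
plane foot [492.7 266.2  11. ] tool [  0.  -50.7 162.2] len 169.94459891298035 tilt (lean +y tool up) deg 17.351743381789348
vertical foot would show at [274.9 312.6] G at [275.7 241.1]
time_s: 11.83
tcp_pos: [497.0, 265.6, 163.4]
ee_rot: [[0.419, 0.908, -0.014], [0.908, -0.419, -0.001], [-0.006, -0.012, -1.0]]
wrist_force: [0.8, -0.6, 0.6]
gripper_width: 18.0
```

View pics/sd14.png

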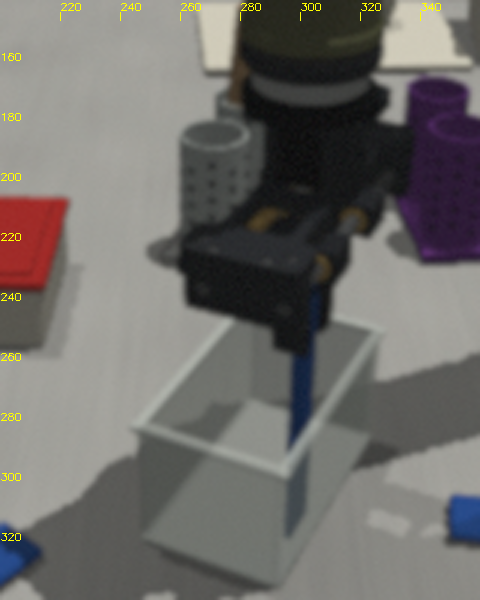

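Upright. Firm grip and lift.

```bash
python3 tilt.py side 296 317 176; python3 -m pendant '[{"dx":0,"dy":0,"dz":0,"twist":0,"fingers":0.002},{"dx":0,"dy":0,"dz":-0.01,"twist":0,"fingers":0.002},{"dx":0,"dy":0,"dz":-0.03,"twist":0,"fingers":0.002},{"dx":0,"dy":0,"dz":-0.06,"twist":0,"fingers":0.002},{"dx":0,"dy":0,"dz":-0.09,"twist":0,"fingers":0.002}]' 20
python3 -m pendant '[{"dx":0,"dy":0,"dz":-0.03,"twist":0,"fingers":0.002},{"dx":0,"dy":0,"dz":-0.055,"twist":0,"fingers":0.002},{"dx":0,"dy":0,"dz":-0.065,"twist":0,"fingers":0.002},{"dx":0,"dy":0,"dz":-0.065,"twist":0,"fingers":0.002}]' 20
python3 - <<'E'
from h import *
c=eyes.read_camera("side");cv2.imwrite("pics/sd15.png",c["img"][:,:,::-1])
E
```

```text
closest 127.82875030380711
plane foot [498.3 263.9   3.2] tool [ -0.    4.4 179. ] len 179.0190610678772 tilt (lean +y tool up) deg -1.4087196692327575
vertical foot would show at [296.8 316.6] G at [300.4 243.4]
time_s: 12.35
tcp_pos: [497.7, 265.3, 254.2]
ee_rot: [[0.418, 0.908, -0.016], [0.908, -0.418, -0.001], [-0.008, -0.014, -1.0]]
wrist_force: [0.8, -0.6, 0.2]
gripper_width: 18.0
time_s: 12.68
tcp_pos: [500.5, 266.0, 322.7]
ee_rot: [[0.419, 0.908, -0.011], [0.908, -0.419, 0.002], [-0.002, -0.011, -1.0]]
wrist_force: [-0.6, -0.3, -0.5]
gripper_width: 17.9
```

View pics/sd15.png

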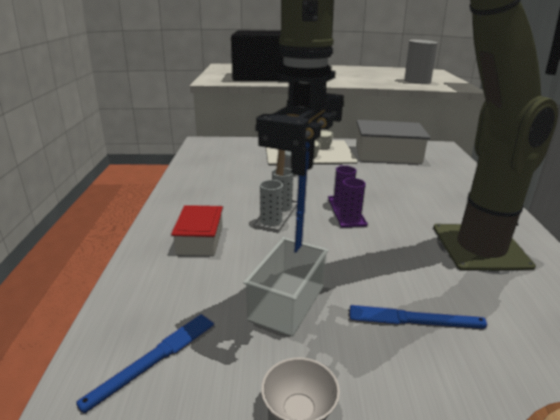

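```bash
python3 go.py 554 -109 320 65; python3 -m pendant '[{"dx":-0.018,"dy":0.013,"dz":0,"twist":0,"fingers":0.002},{"dx":-0.045,"dy":0.032,"dz":0,"twist":0,"fingers":0.002},{"dx":-0.075,"dy":0.053,"dz":0,"twist":0,"fingers":0.002},{"dx":-0.105,"dy":0.074,"dz":0,"twist":0,"fingers":0.002},{"dx":-0.135,"dy":0.095,"dz":0,"twist":0,"fingers":0.002}]' 20|head -2
python3 -m pendant '[{"dx":-0.03,"dy":0.02,"dz":0,"twist":0,"fingers":0.002},{"dx":-0.06,"dy":0.04,"dz":0,"twist":0,"fingers":0.002},{"dx":-0.09,"dy":0.06,"dz":0,"twist":0,"fingers":0.002},{"dx":-0.12,"dy":0.08,"dz":0,"twist":0,"fingers":0.002},{"dx":-0.145,"dy":0.095,"dz":0,"twist":0,"fingers":0.002}]' 20|head -2
python3 go.py 554 -109 320 65
```

```text
t 12.73 tcp [499.5 265.4 320.6] az 65.2 w 17.8 F [-0.3 -0.8 -1.7]
shift [-3.171e-01  2.064e-01 -2.000e-04] twist 0.2
time_s: 13.15
tcp_pos: [528.4, 101.1, 318.8]
time_s: 13.57
tcp_pos: [553.1, -73.9, 316.9]
t 13.57 tcp [553.1 -73.9 316.9] az 65.1 w 18.0 F [ 0.3  0.1 -0.4]
shift [-0.0315  0.0155 -0.0031] twist 0.1
```

```bash
python3 -m pendant '[{"dx":-0.018,"dy":0.009,"dz":0,"twist":0,"fingers":0.002},{"dx":-0.0315,"dy":0.0155,"dz":0,"twist":0,"fingers":0.002},{"dx":-0.0315,"dy":0.0155,"dz":0,"twist":0,"fingers":0.002},{"dx":-0.0315,"dy":0.0155,"dz":0,"twist":0,"fingers":0.002}]' 20|head -2
python3 - <<'E'
from h import *
c=eyes.read_camera("side");crop(c,(220,60,360,240),3,"pics/sd16.png")
c=eyes.read_camera("wrist");cv2.imwrite("pics/w16.png",c["img"][:,:,::-1])
E
python3 go.py 554 -109 320 65
```

```text
time_s: 13.9
tcp_pos: [553.1, -109.2, 315.6]
t 14.0 tcp [ 553.6 -106.9  316.3] az 65.2 w 18.0 F [-0.4  1.3 -1.3]
shift [-0.0017  0.0011 -0.0037] twist 0.2
```

View pics/sd16.png

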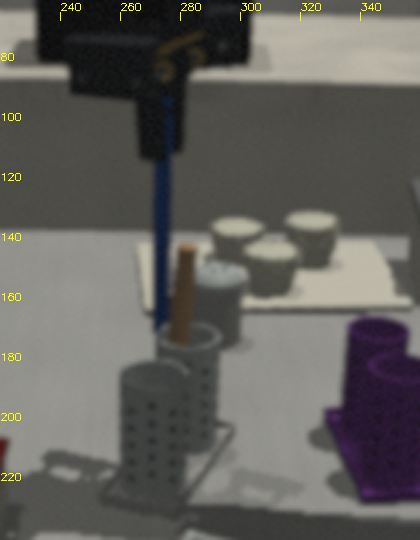

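View pics/w16.png

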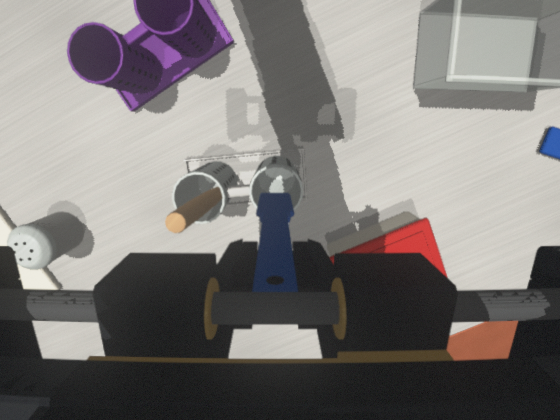

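```bash
python3 tilt.py side 272.5 169.5 176; python3 - <<'E'
from h import *
np.set_printoptions(precision=1,suppress=True)
c=eyes.read_camera("wrist"); s=ctrl.sense()
for uv in [(276.5,187),(200,196)]:
    p=plane(c,uv,120);print(p,s["ee_rot"].T@(p-s["tcp_pos"]))
c=eyes.read_camera("side");print(proj(c,[555,-108,120]))
E
```

```text
closest 158.6777871548741
plane foot [ 553.8 -108.3  162.1] tool [  0.    3.6 173.4] len 173.43763577981412 tilt (lean +y tool up) deg -1.1899228768668737
vertical foot would show at [272.4 170.6] G at [272.8 103.6]
[ 555.4 -107.8  120. ] [  1.5   5.3 196.6]
[ 528.4 -192.   120. ] [-86.2  16.1 197.2]
[272.  184.2]
```

Blade foot (554,−108) is over tube A at (555,−108). Lowering.

```bash
python3 -m pendant '[{"dx":0,"dy":0,"dz":0.02,"twist":0,"fingers":0.002},{"dx":0,"dy":0.001,"dz":0.04,"twist":0,"fingers":0.002},{"dx":0,"dy":0.001,"dz":0.06,"twist":0,"fingers":0.002},{"dx":0,"dy":0.001,"dz":0.075,"twist":0,"fingers":0.002},{"dx":0,"dy":0.001,"dz":0.08,"twist":0,"fingers":0.002}]' 20
python3 go.py 555 -108 165 65
python3 - <<'E'
from h import *
c=eyes.read_camera("side");crop(c,(220,60,360,240),3,"pics/sd17.png")
E
```

```text
time_s: 14.57
tcp_pos: [551.9, -106.4, 234.7]
ee_rot: [[0.417, 0.909, -0.024], [0.909, -0.417, 0.0], [-0.01, -0.022, -1.0]]
wrist_force: [-0.2, -0.6, -0.8]
gripper_width: 17.6
t 14.57 tcp [ 551.9 -106.4  234.7] az 65.4 w 17.6 F [-0.2 -0.6 -0.8]
shift [0.0006 0.0051 0.0696] twist 0.4
```

View pics/sd17.png

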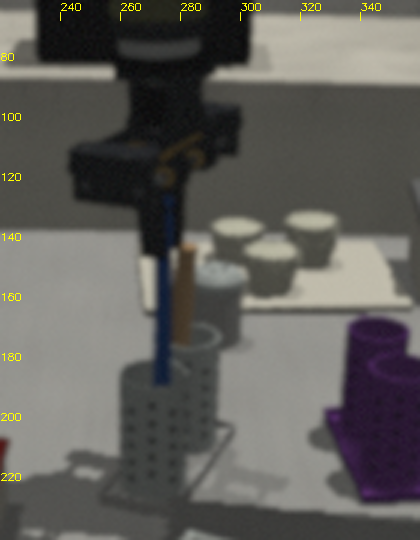

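The blade disappears behind tube A's near rim (≈(273,188)), so it's inside. Continue.

```bash
python3 -m pendant '[{"dx":0,"dy":0.001,"dz":0.018,"twist":0,"fingers":0.002},{"dx":0,"dy":0.003,"dz":0.036,"twist":0,"fingers":0.002},{"dx":0,"dy":0.004,"dz":0.052,"twist":0,"fingers":0.002},{"dx":0,"dy":0.004,"dz":0.058,"twist":0,"fingers":0.002},{"dx":0,"dy":0.004,"dz":0.06,"twist":0,"fingers":0.002}]' 15
python3 -m pendant '[{"dx":0,"dy":0,"dz":0.002,"twist":0,"fingers":0.002},{"dx":0,"dy":0,"dz":0.004,"twist":0,"fingers":0.002},{"dx":0,"dy":0,"dz":0.006,"twist":0,"fingers":0.002}]' 15
```

```text
time_s: 15.03
tcp_pos: [554.2, -107.8, 174.6]
ee_rot: [[0.417, 0.909, -0.025], [0.909, -0.417, 0.0], [-0.01, -0.023, -1.0]]
wrist_force: [-0.1, -0.4, -0.4]
gripper_width: 18.0
time_s: 15.28
tcp_pos: [554.8, -107.7, 169.5]
ee_rot: [[0.416, 0.909, -0.023], [0.909, -0.417, 0.0], [-0.009, -0.021, -1.0]]
wrist_force: [-0.1, 0.1, -1.1]
gripper_width: 17.8
```

```bash
python3 -m pendant '[{"dx":0,"dy":0,"dz":0.0015,"twist":0,"fingers":0.002},{"dx":0,"dy":0,"dz":0.003,"twist":0,"fingers":0.002},{"dx":0,"dy":0,"dz":0.0045,"twist":0,"fingers":0.002}]' 15 | grep -v rot
```

```text
time_s: 15.53
tcp_pos: [554.9, -107.8, 165.2]
wrist_force: [-0.5, 0.5, -0.3]
gripper_width: 17.5
```

```bash
python3 -m pendant '[{"dx":0,"dy":0,"dz":0.001,"twist":0,"fingers":0.002},{"dx":0,"dy":0,"dz":0.002,"twist":0,"fingers":0.002},{"dx":0,"dy":0,"dz":0.003,"twist":0,"fingers":0.002}]' 15 | grep -v rot; python3 - <<'E'
from h import *
c=eyes.read_camera("side");crop(c,(220,60,360,240),3,"pics/sd18.png")
E
```

```text
time_s: 15.78
tcp_pos: [554.9, -107.8, 162.2]
wrist_force: [-1.6, -1.1, 7.9]
gripper_width: 17.9
```

View pics/sd18.png

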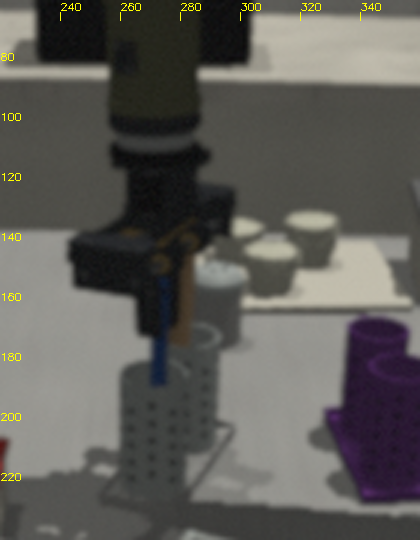

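Floor contact is 7.9 N, and the 171 mm from grip to floor matches the paddle. Release and retreat.

```bash
python3 -m pendant '[{"dx":0,"dy":0.0,"dz":0,"twist":0,"fingers":0.022},{"dx":0,"dy":0,"dz":0,"twist":0,"fingers":0.032},{"dx":0,"dy":0,"dz":0,"twist":0,"fingers":0.045},{"dx":0,"dy":0,"dz":0,"twist":0,"fingers":0.045},{"dx":0,"dy":0,"dz":-0.01,"twist":0,"fingers":0.045}]' 5 |grep -v rot
python3 -m pendant '[{"dx":0,"dy":0.0,"dz":-0.02,"twist":0,"fingers":0.045},{"dx":0,"dy":0,"dz":-0.045,"twist":0,"fingers":0.045},{"dx":0,"dy":0,"dz":-0.075,"twist":0,"fingers":0.045},{"dx":0,"dy":0,"dz":-0.105,"twist":0,"fingers":0.045},{"dx":0,"dy":0,"dz":-0.13,"twist":0,"fingers":0.045}]' |grep -v rot
python3 -m pendant '[{"dx":0.03,"dy":-0.02,"dz":0,"twist":0,"fingers":0.045},{"dx":0.06,"dy":-0.04,"dz":0,"twist":0,"fingers":0.045},{"dx":0.09,"dy":-0.06,"dz":0,"twist":0,"fingers":0.045},{"dx":0.11,"dy":-0.075,"dz":0,"twist":0,"fingers":0.045},{"dx":0.11,"dy":-0.075,"dz":0,"twist":0,"fingers":0.045}]' |grep -v rot
python3 - <<'E'
from h import *
c=eyes.read_camera("side");cv2.imwrite("pics/sd19.png",c["img"][:,:,::-1])
c=eyes.read_camera("top");cv2.imwrite("pics/t19.png",c["img"][:,:,::-1])
E
```

```text
time_s: 16.25
tcp_pos: [553.9, -107.7, 171.2]
wrist_force: [-0.2, -0.4, -0.0]
gripper_width: 44.1
time_s: 16.67
tcp_pos: [557.5, -107.7, 304.1]
wrist_force: [0.4, -0.7, 0.0]
gripper_width: 45.0
time_s: 17.08
tcp_pos: [533.9, 31.0, 305.8]
wrist_force: [0.2, 0.8, -0.1]
gripper_width: 45.0
```

View pics/sd19.png

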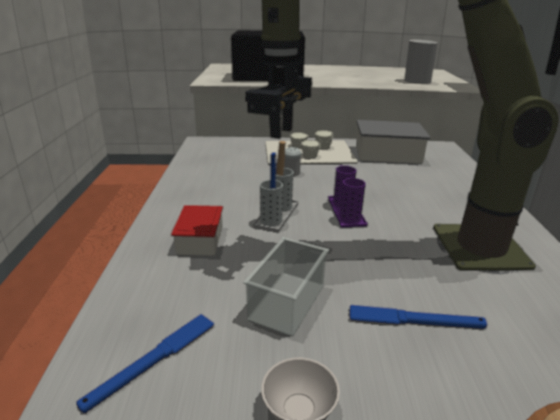

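View pics/t19.png

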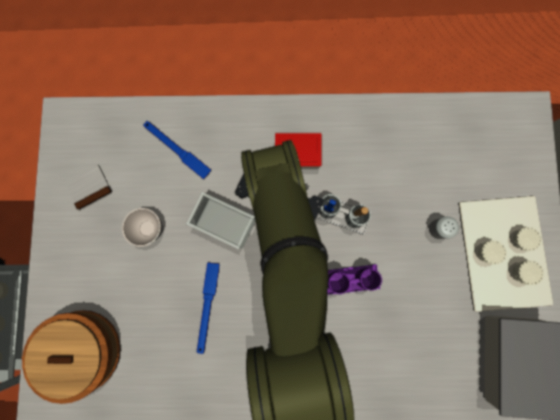

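Both tools stand in the tubes: paddle in the near tube, top at side (274,153); pin in the far tube at (282,143). The bystanders are where they were. A quick height check before handing in.

```bash
python3 - <<'E'
from h import *
np.set_printoptions(precision=1,suppress=True)
t=eyes.read_camera("top");s=eyes.read_camera("side")
crop(t,(300,180,400,240),7,"pics/t20.png");crop(s,(240,130,320,240),5,"pics/s20.png")
print("pin",tri(t,(363,212),s,(282,144)),"pad",tri(t,(332,203.5),s,(274,154)))
E
```

```text
pin (array([ 527.5, -190. ,  202.8]), np.float64(4.605934492630531)) pad (array([ 549.3, -107.1,  205.5]), np.float64(1.9512386751577133))
```

View pics/t20.png

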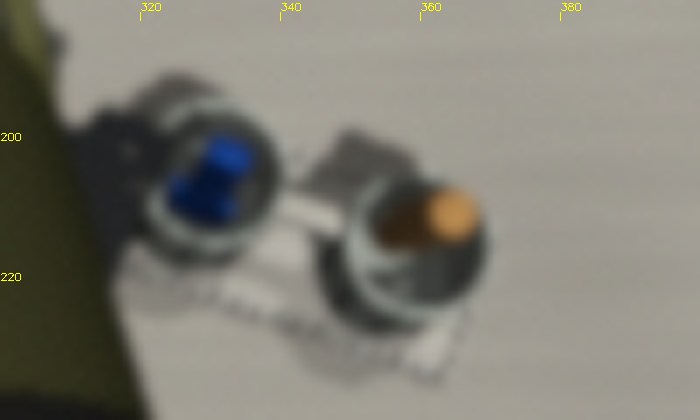

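View pics/s20.png

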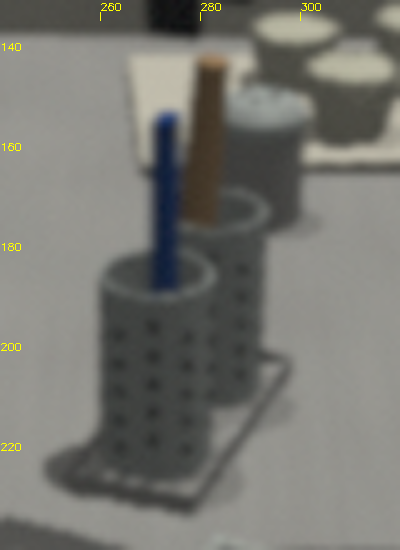

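```bash
python3 -c "
from cell import ctrl
s=ctrl.sense();print(s['time_s'],s['wrist_force'])
print(ctrl.job_done())"
```

```text
17.2833 [-0.14872513 -0.52956799  0.49191583]
the job is handed in; nothing more can be done
None
```

Both tools are standing in the drying holder, and I handed the job in at 17.3 s. The rolling pin is in tube B, and the blue paddle is in tube A with its blade down and handle up.

- **How:** I gripped each tool near its top and swung it upright about its foot in the pan corner. I then lifted it over its tube and lowered it until the wrist force showed contact, about 23 N for the pin and 8 N for the paddle, before letting go.
- **Last checks:** The tops measured about 203 mm (pin) and 205 mm (paddle), against roughly 210 mm for a tool resting on its tube's floor. The shortfall fits measuring error and, for the pin, a slight lean. In the final top and side pictures the pan and holder are upright, the bowl, tub and shaker look unmoved, and the gripper is clear of everything.
- **Disagreements:** The two views of the pin's top missed each other by 4.6 mm, more than the stated 2 mm calibration. The pin went into its tube about 7° off vertical and leans slightly. Early on, the wrist camera put the pin's top about 9 mm from where the top and side views did. I used the top and side value, which matched the pan's geometry.

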